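# Set the odd option rocker on the hood's control unit

### The job

On the cooker hood's control unit, under the raised flap, one of the six small rockers is tipped the opposite way from the other five: its lower end sticks out. Take the stylus from the mug and use its tip to flip that one, so that all six have their lower end in; touch the rockers with nothing but the stylus. Then stand the stylus back in the mug tip down and shut the flap fully, leaving the mug upright where it is and everything else on the worktop undisturbed.

Things in the scene. Friction and masses are not known exactly. Their poses are not given: they have to be found in the camera images.
- hood_unit: white wedge-shaped control unit, 124 x 124 mm, 56 mm high, fixed. Origin: centre of its underside; front = its -x, roughly to the robot. From the top edge (x 0, z 56) the switch panel falls at 30 degrees to the front (x -60, z 21); its outward normal is (-0.5, 0, 0.866). Six rockers stand along y in a 92 x 30 mm window of a bezel 9 mm proud of the panel. Behind x = 0 the top is flat
- flap (a joint): white flap on the unit, 112 mm wide, 60 long, 3 thick; hinge along the unit's y at x -7.7, z 63.3 mm in its frame, 10 mm out of the panel's top edge. Value: 0 shut over the rockers, on the bezel; 1.24 to 1.38 rad at the start, not quite square to the panel, so it leans out over the rockers; stop at 1.40. 40 g; a friction hinge (0.035 N m) keeps it where it is left
- flap_edge (a point): middle of the flap's free edge, on its underside (the side towards the rockers), 60 mm from the hinge; a finger tab 30 mm wide reaches 9 mm further. The flap's back face is 3 mm from the underside
- mug: mug, dark above, cream below, 99 mm tall, outside 86 mm across at the rim, 64 at the foot, inside about 70 at the rim, 50 at the floor. Origin: on its underside, 16 mm off the cup's axis towards the handle: the axis passes through the mug's own (0, 16 mm). The handle points along its own -y, away from the robot, 58 mm from the origin
- mug_floor (a point): centre of the mug's inner floor, on the cup's axis, 8 mm above its underside
- stylus: white nylon stick 190 mm long, 30 g, leaning tip down in the mug, top roughly towards the robot, 15 to 40 degrees from vertical; it stands out above the rim from about 110 mm off its tip: hold it about 145 mm off the tip. Origin: end of the tip; own z runs up the stick. Tip 4 to 5 mm across for 22 mm, widening to 10 mm at 46 mm, then 10 mm to the blunt end
- stylus_tip (a point): the end of the stylus's tip
- rocker_a (a joint): one of six like grey rockers, paddle 9 mm wide, 17 long up and down the panel, pivots 14 mm apart in a row along the unit's y; the letters do not tell the order: see its _low point. Tilt: +0.24 lower end in, upper end raised; -0.24 lower end raised. Over-centre: 2 to 3 N on the raised end takes it past level, then it snaps to its stop and stays
- rocker_a_low (a point): point on the face of this rocker's lower half (the end nearer the robot), 5 mm from its pivot and 3.5 mm from the paddle's end, where to press
- rocker_b (a joint): one of six like grey rockers, paddle 9 mm wide, 17 long up and down the panel, pivots 14 mm apart in a row along the unit's y; the letters do not tell the order: see its _low point. Tilt: +0.24 lower end in, upper end raised; -0.24 lower end raised. Over-centre: 2 to 3 N on the raised end takes it past level, then it snaps to its stop and stays
- rocker_b_low (a point): point on the face of this rocker's lower half (the end nearer the robot), 5 mm from its pivot and 3.5 mm from the paddle's end, where to press
- rocker_c (a joint): one of six like grey rockers, paddle 9 mm wide, 17 long up and down the panel, pivots 14 mm apart in a row along the unit's y; the letters do not tell the order: see its _low point. Tilt: +0.24 lower end in, upper end raised; -0.24 lower end raised. Over-centre: 2 to 3 N on the raised end takes it past level, then it snaps to its stop and stays
- rocker_c_low (a point): point on the face of this rocker's lower half (the end nearer the robot), 5 mm from its pivot and 3.5 mm from the paddle's end, where to press
- rocker_d (a joint): one of six like grey rockers, paddle 9 mm wide, 17 long up and down the panel, pivots 14 mm apart in a row along the unit's y; the letters do not tell the order: see its _low point. Tilt: +0.24 lower end in, upper end raised; -0.24 lower end raised. Over-centre: 2 to 3 N on the raised end takes it past level, then it snaps to its stop and stays
- rocker_d_low (a point): point on the face of this rocker's lower half (the end nearer the robot), 5 mm from its pivot and 3.5 mm from the paddle's end, where to press
- rocker_e (a joint): one of six like grey rockers, paddle 9 mm wide, 17 long up and down the panel, pivots 14 mm apart in a row along the unit's y; the letters do not tell the order: see its _low point. Tilt: +0.24 lower end in, upper end raised; -0.24 lower end raised. Over-centre: 2 to 3 N on the raised end takes it past level, then it snaps to its stop and stays
- rocker_e_low (a point): point on the face of this rocker's lower half (the end nearer the robot), 5 mm from its pivot and 3.5 mm from the paddle's end, where to press
- rocker_f (a joint): one of six like grey rockers, paddle 9 mm wide, 17 long up and down the panel, pivots 14 mm apart in a row along the unit's y; the letters do not tell the order: see its _low point. Tilt: +0.24 lower end in, upper end raised; -0.24 lower end raised. Over-centre: 2 to 3 N on the raised end takes it past level, then it snaps to its stop and stays
- rocker_f_low (a point): point on the face of this rocker's lower half (the end nearer the robot), 5 mm from its pivot and 3.5 mm from the paddle's end, where to press
- pepper_mill: dark turned-wood pepper mill, 58 mm across, 170 mm tall; it and the mug may stand in each other's place, one left and one right of the unit. Origin: centre of its underside. A bystander, loose
- salt_shaker: white shaker, 37 mm across, 76 mm tall, in front of the unit. Origin: centre of its underside. A bystander, loose
- pepper_shaker: black shaker, 37 mm across, 76 mm tall, in front of the unit. Origin: centre of its underside. A bystander, loose
- oil_bottle: tall green bottle, 61 mm across, 267 mm tall, behind the unit on the left. Origin: centre of its underside. A bystander, loose
- kitchen_timer: square wind-up timer, 66 x 66 x 54 mm, in front on the left. Origin: centre of its underside. A bystander, loose

How it is judged:
On the way, in this order (a step that is already met when the one before it is completed fails the run):
1. the stylus has been drawn out of the mug (its tip above the rim) (height (world z) of stylus_tip above 0.105 m), for 0.1 s.
2. the odd rocker has been flipped to stand like its neighbours, with the stylus's tip at it (value of joint rocker_a above 0.18 rad and distance between stylus_tip and rocker_a_low below 0.03 m), for 0.1 s.
At the end, for the whole second after the job is handed in: All six rockers lower end in (tilt above 0.18 rad); flap shut (below 0.08 rad); stylus in the mug tip down (tip within 36 mm of the floor's centre and under 30 mm above the mug's underside, leaning under 46 degrees); stylus and mug at rest, mug upright (within 8 degrees) (value of joint each of rocker_a, rocker_b, rocker_c, rocker_d, rocker_e, rocker_f above 0.18 rad and value of joint flap below 0.08 rad and horizontal distance between stylus_tip and mug_floor below 0.036 m and z of stylus_tip in the frame of mug below 0.03 m and angle between stylus's own z axis and vertical below 0.8 rad and angle between mug's own z axis and vertical below 0.15 rad and linear speed of stylus below 0.05 m/s and linear speed of mug below 0.03 m/s); the robot touches nothing.
It fails at once if a rocker that stood right is flipped (value of joint any of rocker_b, rocker_c, rocker_d, rocker_e, rocker_f below 0 rad).
It fails at once if the gripper or arm touches a rocker (only the stylus may) (contact force between any of rocker_a, rocker_b, rocker_c, rocker_d, rocker_e, rocker_f and the fingers above 0.5 N or contact force between any of rocker_a, rocker_b, rocker_c, rocker_d, rocker_e, rocker_f and the arm above 0.5 N).
It fails at once if the mug is tipped over or pushed more than 6 cm (angle between mug's own z axis and vertical above 0.6 rad or distance of mug from where it was at the start of the episode above 0.06 m).
It fails at once if another thing on the worktop is pushed more than 3 cm or knocked over (distance of any of pepper_mill, salt_shaker, pepper_shaker, oil_bottle, kitchen_timer from where it was at the start of the episode above 0.03 m or angle between any of pepper_mill, salt_shaker, pepper_shaker, oil_bottle, kitchen_timer's own z axis and vertical above 0.5 rad).
It also fails if it takes over 64 s, if anything falls off the work surface, if the arm or the gripper's body presses on something with over 40 N, if the wrist force passes 120 N, or if a joint passes its speed limit or range.

### The arm

A 7-joint arm with a two-finger parallel gripper is mounted at the origin on a cart in front of the work surface, level with it; the furniture and walls round the work are solid. World frame = base frame: x ahead of the robot, y to its left, z up, the work surface at z = 0. Lengths are in m, angles in rad, forces in N, time in s.
With the tool pointing down it reaches from about 0.425 to 1.025 m from the base axis. Payload 9.4 kg.
Tool frame: the origin (TCP) lies midway between the tips of the shut fingers; the grasp point (between the pads) lies 19 mm behind it (pinch_z is the distance from the TCP to the grasp point, in m); z points along the fingers, y is the line along which they close (so a half turn about z gives the same grasp; the last joint's range is limited). The gripper opens to 85 mm and grips with 20 to 120 N. Pads are 22 mm wide; open, the fingers measure 114 mm over their backs; the gripper's body (76 mm by 85 mm) begins 54 mm behind the grasp point. The pads swing forward as they close: fully open they stand 13 mm farther back than shut.
Start: joints at [1.082, 0.599, -0.003, 1.599, 0.002, 0.943, -0.08], TCP at [0.29, -0.664, 0.231] pointing down, gripper open.
Joint ranges: [-2.57, 2.57], [-0.35, 1.97], [-1.29, 1.29], [0.11, 2.56], [-1.05, 4.19], [0.11, 1.86], [-2.63, 2.63]. Speed limits (rad/s): [2.22, 2.22, 3.01, 3.01, 3.14, 3.14, 3.14].

### API

Orientations are given as a 3x3 rotation matrix whose columns are the frame's x, y, z axes.
In Python, from plant import * gives the robot as it stands.
- The arm moves only by the tool move_arm, never from a script. Its argument "rows" is text: rows parted by semicolons, each of 5 numbers parted by spaces: the opening, from 0 (shut) to 1 (fully open), then the shift along the tool's x, y, z in shares of 0.8 m (1.0 is 0.8 m), then the turn about the tool's z in a scale on which 1.0 is 2 rad. In form: fingers x y z roll; .... A call has exactly 5 rows; each row is the pose to reach, as a shift and turn from the pose commanded when the call began, along the tool's axes at that moment; what a row does not reach only later rows make up. A row lasts 1/10 s, in which the tool goes at most 50 mm and 8.59 degrees, less where a joint would pass 70% of its speed; a pose out of reach is approached as far as the arm can. A call with a gripper value outside its range is refused whole. The fingers move at their own pace and stop on an object; the grip force is fixed at half the most. Time passes only in rows, so rows that repeat a pose let the fingers close, or fill a call up. It gives the time, the measured TCP pose, the force, the opening and the grip force at its end, in the units of the state.
- get_state(): the state, without advancing time (a new reading comes with each control period).
- snapshot(name): name is "scene" or "side" or "wrist"; returns a dict with "frame" (400x640x3 uint8, red, green, blue), "camera_matrix" (3x3 intrinsics, pixels), "T" (4x4, takes a point from camera to world coordinates). Camera axes: x right, y up, looking along -z (the intrinsics and any distortion apply to the point x, -y, -z); pixel columns grow to the right and rows downward; lengths in m; the calibration is good to about 2 mm. A picture is of the moment at which its call begins. There is no depth.
- close_job(): hands the job in; it is judged then, once.
Trained networks look in a picture, given as the dict that the camera call returned (one of the last four; its "shot" number tells which), for a name from the list of things; names that differ only in an ending like _2 or _b are one class to them, and where a whole thing is asked for, a point or a joint stands for the part that bears it (a point fixed in the world has none). Each returns a list of dicts, best first, with "p" (0 to 1); they miss things now and then, are a little off and sometimes report something else, mostly with a low value. They report only what shows in the picture. A call takes as long as a camera call.
- spot_in(picture, query): "rect" ([left, top, right, bottom] in pixels, round what is visible of it).
- pinpoint(picture, query): "pixel" ([column, row] in pixels: a listed point, or the origin of a listed thing).
The state is a dict: "clock": time; "joints": joint angles; "joint_vel": joint speeds; "joint_efforts": joint torques, N m; "position": TCP position; "ee_rot": TCP orientation; "contact_force": force on the tool from outside, world axes, zero at the start; "moment": the same for the moment, N m; "opening": finger opening in m; "finger_force": force on a finger pad.
Only numpy, scipy, OpenCV 4.12 (cv2) and the standard library are available. Lean on these libraries where they do the work, as an engineer would, in place of code of your own. Each camera call takes 0.05 s, during which the arm holds its last target. There are 200 camera calls.

## Working session

There is one attempt and no reset: what is moved stays moved. The work goes in short steps, Python scripts to look and compute and a tool call to move; the robot and the scene stay as the last step left them, time stands still between calls to the robot, and variables do not carry over. Pictures are saved under pics/ and viewed, at most 10 in all, crops included, and the job is handed in when it is done.

Besides the shell and the picture viewer there is one more tool, called after "Call:" as name(argument=value, ...) on one line, values as JSON. move_arm: Moves the arm, as the interface text tells. Its arguments: {"type":"object","properties":{"rows":{"type":"string"}},"required":["rows"]}

```bash
ls; mkdir -p pics
cat > h.py <<'E'
from plant import *
import numpy as np, cv2
from scipy.optimize import least_squares
def ray(pic,px):
    K=pic["camera_matrix"];T=pic["T"]
    d=np.linalg.solve(K,[px[0],px[1],1.0]);d=np.array([d[0],-d[1],-d[2]])
    d=T[:3,:3]@d;return T[:3,3],d/np.linalg.norm(d)
def proj(pic,p):
    K=pic["camera_matrix"];T=pic["T"];c=T[:3,:3].T@(np.asarray(p)-T[:3,3]);v=K@np.array([c[0],-c[1],-c[2]]);return v[:2]/v[2]
def onz(pic,px,z):
    o,d=ray(pic,px);return o+d*(z-o[2])/d[2]
def tri(obs):
    A=np.zeros((3,3));b=np.zeros(3);L=[]
    for pic,px in obs:
        o,d=ray(pic,px);M=np.eye(3)-np.outer(d,d);A+=M;b+=M@o;L.append((o,d))
    p=np.linalg.solve(A,b);return p,[np.linalg.norm(np.cross(p-o,d)) for o,d in L]
def save(pic,name,box=None,s=1):
    f=pic["frame"][:,:,::-1]
    if box: f=f[box[1]:box[3],box[0]:box[2]]
    cv2.imwrite("pics/"+name,cv2.resize(f,None,fx=s,fy=s,interpolation=cv2.INTER_CUBIC))
E
python3 - <<'E'
from h import *
np.set_printoptions(precision=4,suppress=True)
s=get_state();print(s["clock"],s["position"],s["ee_rot"],s["opening"])
P={n:snapshot(n) for n in("scene","side")}
for n in P: save(P[n],n+"0.png");print(n,P[n]["T"],P[n]["camera_matrix"][0])
names="hood_unit flap_edge mug mug_floor stylus stylus_tip pepper_mill salt_shaker pepper_shaker oil_bottle kitchen_timer rocker_a_low".split()
for n in names:
    o=[]
    for k in P:
        r=pinpoint(P[k],n);
        if n=="rocker_a_low": print(k,[(np.round(q["pixel"]),round(q["p"],2)) for q in r])
        if r: o.append((P[k],r[0]["pixel"])); print(n,k,np.round(r[0]["pixel"],1),round(r[0]["p"],2),"onz0",onz(P[k],r[0]["pixel"],0))
    if len(o)==2: print("   tri",*tri(o))
E
```

```text
pics
0.0 [ 0.29   -0.664   0.2304] [[ 0.9164  0.4003 -0.0008]
 [ 0.4003 -0.9164  0.0014]
 [-0.0002 -0.0016 -1.    ]] 0.08531765428022875
scene [[ 0.8889  0.2086 -0.4079  0.1159]
 [-0.4576  0.4485 -0.7678 -0.6509]
 [ 0.0228  0.8691  0.4941  0.619 ]
 [ 0.      0.      0.      1.    ]] [511.3564   0.     314.8833]
side [[-0.5396  0.5992 -0.5914 -0.0685]
 [-0.8418 -0.3943  0.3686  0.5961]
 [-0.0123  0.6968  0.7172  0.7942]
 [ 0.      0.      0.      1.    ]] [520.358   0.    329.131]
hood_unit scene [322.7 228.4] 0.9 onz0 [0.5817 0.1852 0.    ]
hood_unit side [327.2 189.5] 0.63 onz0 [0.5889 0.1912 0.    ]
   tri [ 0.5871  0.1908 -0.0023] [np.float64(0.0028917877568173547), np.float64(0.00289178775681741)]
flap_edge scene [303.5 192.8] 0.66 onz0 [0.615 0.35  0.   ]
flap_edge side [338.4 168.6] 0.53 onz0 [0.6297 0.1358 0.    ]
   tri [0.5393 0.1939 0.0985] [np.float64(0.002883406175454214), np.float64(0.00288340617545417)]
mug scene [369.2 272.6] 0.8 onz0 [0.5896 0.0056 0.    ]
mug side [394.4 160.9] 0.66 onz0 [0.5815 0.0171 0.    ]
   tri [ 0.591   0.0108 -0.0069] [np.float64(0.0030263235
[... 887 characters left out ...]
0.0731] [np.float64(0.06667418718497087), np.float64(0.06667418718497074)]
oil_bottle scene [337.4 189.1] 0.81 onz0 [0.7017 0.3312 0.    ]
oil_bottle side [233.7 183.2] 0.73 onz0 [0.716  0.3498 0.    ]
   tri [ 0.7158  0.3486 -0.0072] [np.float64(0.005261334961157096), np.float64(0.005261334961157039)]
kitchen_timer side [293.9 291.8] 0.92 onz0 [0.4065 0.3781 0.    ]
scene [(array([318., 216.]), 0.43), (array([321., 225.]), 0.19)]
rocker_a_low scene [318.5 215.6] 0.43 onz0 [0.5985 0.2374 0.    ]
side [(array([343., 181.]), 0.41)]
rocker_a_low side [343.3 181.2] 0.41 onz0 [0.5909 0.1487 0.    ]
   tri [0.5599 0.1718 0.0433] [np.float64(0.0038170578187830166), np.float64(0.003817057818783002)]
```

View pics/scene0.png

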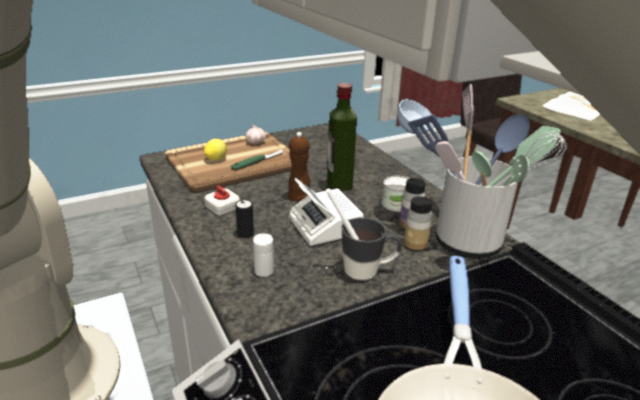

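View pics/side0.png

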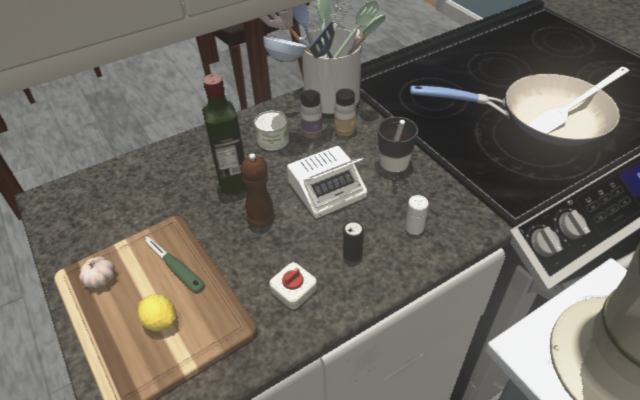

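The manual's scale: shifts go in shares of 0.8 m and turns go in shares of 2 rad. Converting my numbers, -0.16 m / 0.8 = -0.2, -0.15 m / 0.8 = -0.1875.

Call:
move_arm(rows="1 0 0 -0.0625 0; 1 0.0375 -0.05 -0.125 0; 1 0.075 -0.1 -0.15 0; 1 0.1125 -0.15 -0.175 0; 1 0.15 -0.2 -0.1875 0")

```text
clock: 1.8
position: [0.3303, -0.4945, 0.3755]
ee_rot: [[0.917, 0.4, 0.001], [0.4, -0.917, -0.002], [0.0, 0.002, -1.0]]
contact_force: [0.4, 0.5, 0.8]
opening: 0.0853
finger_force: 0.0
```

Scaled: -0.2 m / 0.8 = -0.25, -0.16 m / 0.8 = -0.2.

Call:
move_arm(rows="1 0.0375 -0.05 0 0; 1 0.075 -0.1 0 0; 1 0.1125 -0.15 0 0; 1 0.15 -0.2 0 0; 1 0.1875 -0.25 0 0")

```text
clock: 2.3
position: [0.3874, -0.2504, 0.3742]
ee_rot: [[0.916, 0.4, 0.001], [0.4, -0.916, -0.001], [0.0, 0.001, -1.0]]
contact_force: [0.7, 0.2, 0.1]
opening: 0.0855
finger_force: 0.0
```

Scaled: -0.19 m / 0.8 = -0.2375, -0.15 m / 0.8 = -0.1875, 0.4 rad / 2 = 0.2.

Call:
move_arm(rows="1 0.0375 -0.05 0 0; 1 0.075 -0.1 0 0; 1 0.1125 -0.15 0 0.05; 1 0.15 -0.1875 0 0.125; 1 0.1625 -0.2375 0 0.2")

```text
clock: 2.8
position: [0.4329, -0.0305, 0.3741]
ee_rot: [[0.999, 0.046, 0.002], [0.046, -0.999, 0.0], [0.002, -0.0, -1.0]]
contact_force: [0.6, 0.7, 0.8]
opening: 0.0855
finger_force: 0.0
```

Run:
```python
from h import *
np.set_printoptions(precision=4,suppress=True)
s=get_state();print(s["clock"],s["position"],s["ee_rot"])
w=snapshot("wrist");print(w["T"],w["camera_matrix"]);save(w,"w1.png")
R=s["ee_rot"];print("cam in tool",np.array(R).T@(w["T"][:3,3]-s["position"]))
for n in "hood_unit flap_edge mug mug_floor stylus stylus_tip rocker_a_low rocker_a salt_shaker pepper_shaker".split():
    print(n,[(np.round(q["pixel"],1),round(q["p"],2)) for q in pinpoint(w,n)],[(np.round(q["rect"]),round(q["p"],2)) for q in spot_in(w,n)])
```

```text
2.8 [ 0.4329 -0.0305  0.3741] [[ 0.9989  0.0458  0.0016]
 [ 0.0458 -0.9989  0.0002]
 [ 0.0016 -0.0002 -1.    ]]
[[ 0.0447  0.9614  0.2714  0.5015]
 [-0.999   0.0428  0.0128 -0.0281]
 [ 0.0007 -0.2717  0.9624  0.5155]
 [ 0.      0.      0.      1.    ]] [[296.9125   0.     317.8201]
 [  0.     296.9125 198.3762]
 [  0.       0.       1.    ]]
cam in tool [ 0.0689  0.0007 -0.1413]
hood_unit [(array([179.8,  49.3]), 0.83), (array([291.3,  60.6]), 0.7)] [(array([103.,   0., 221.,  94.]), 0.58)]
flap_edge [(array([147.9,  76.9]), 0.57), (array([292.2,  56.9]), 0.54)] [(array([102.,  44., 199.,  84.]), 0.75)]
mug [(array([292.5,  57.1]), 0.97)] [(array([248.,   5., 315.,  83.]), 0.57), (array([102.,  43., 201.,  85.]), 0.43)]
mug_floor [(array([289.7,  60.7]), 0.75)] [(array([250.,   0., 316.,  87.]), 0.74)]
stylus [(array([296.4,  50.3]), 0.6)] [(array([233.,  53., 291.,  98.]), 0.9)]
stylus_tip [(array([295.,  48.]), 0.84)] [(array([234.,  50., 293.,  97.]), 0.59), (array([123., 147., 172., 174.]), 0.2)]
rocker_a_low [] []Traceback (most recent call last):
  File "<stdin>", line 7, in <module>
ValueError: it knows: flap_edge, hood_unit, kitchen_timer, mug, mug_floor, oil_bottle, pepper_mill, pepper_shaker, rocker_a_low, rocker_b_low, rocker_c_low, rocker_d_low, rocker_e_low, rocker_f_low, salt_shaker,
```

View pics/w1.png

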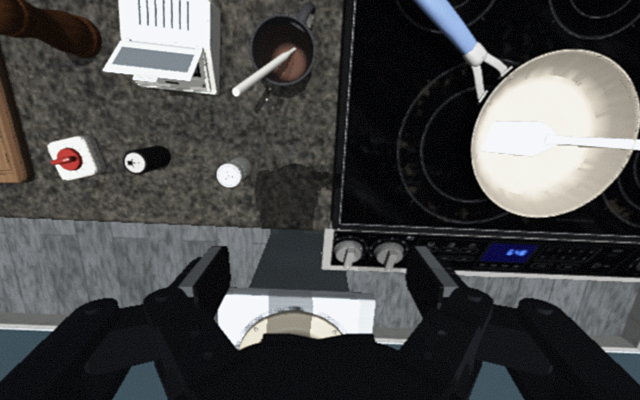

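Run:
```python
import cv2,numpy as np
a=cv2.imread("pics/scene0.png")[170:270,280:410];b=cv2.imread("pics/side0.png")[110:210,285:415]
f=lambda x:cv2.resize(x,None,fx=6,fy=6,interpolation=cv2.INTER_CUBIC)[:, :780]
cv2.imwrite("pics/c1.png",cv2.resize(np.vstack([f(a)[:],f(b)]),None,fx=0.5,fy=0.5,interpolation=cv2.INTER_AREA))
c=f(b[20:100,0:90]);cv2.imwrite("pics/c2.png",c[:480,:540])
```

```text
(no output)
```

View pics/c1.png

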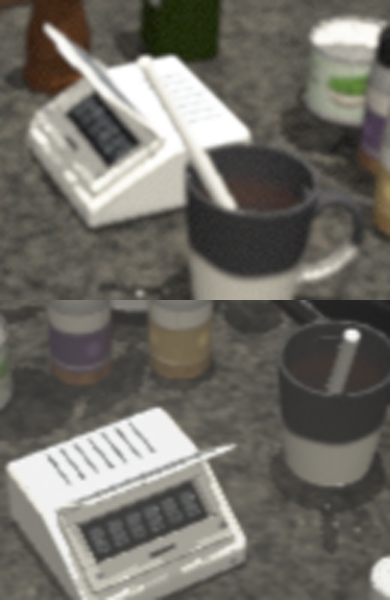

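View pics/c2.png

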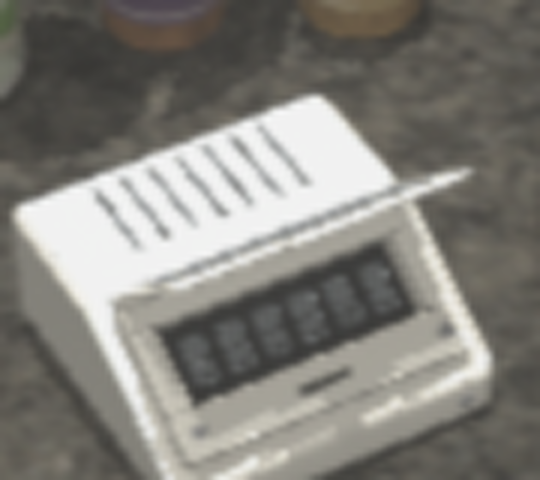

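Run:
```python
from h import *
np.set_printoptions(precision=4,suppress=True)
sc,sd,w=snapshot("scene"),snapshot("side"),snapshot("wrist")
e,r=tri([(sc,(329,190)),(sd,(402.3,121.7)),(w,(236,93))]);print("end",e,r)
for n,g in(("stylus_tip",0),("mug_floor",0),("hood_unit",0),("flap_edge",0)):
    o=[(k,pinpoint(p,n)) for k,p in(("scene",sc),("side",sd),("wrist",w))]
    print(n,[(k,np.round(q[0]["pixel"],1),round(q[0]["p"],2)) for k,q in o if q])
f,r=tri([(sc,(358.1,267.2)),(sd,(393.3,160.9)),(w,(289.7,60.7))]);print("floor",f,r)
f[2]=0.008
# mug-wrist circle centre
def fit(v):
    th,ph=v; return None
# tip on floor at distance 190 from e: direction from wrist/scene/side line pixels
obs=[(sc,(357,238)),(sd,(397,139)),(w,(290,53))]
# line through e with direction u: minimise reprojection distance of obs to projected line
def res(a):
    u=np.array([np.sin(a[0])*np.cos(a[1]),np.sin(a[0])*np.sin(a[1]),np.cos(a[0])]);o=[]
    for p,px in obs:
        q0,q1=proj(p,e),proj(p,e-u*0.1);d=(q1-q0)/np.linalg.norm(q1-q0);v=np.array(px)-q0;o.append(d[0]*v[1]-d[1]*v[0])
    return o
s=least_squares(res,[0.5,2.5]);a=s.x;u=np.array([np.sin(a[0])*np.cos(a[1]),np.sin(a[0])*np.sin(a[1]),np.cos(a[0])])
print("lean deg",np.degrees(a),s.fun,"u",u,"tip",e-0.19*u,"hold",e-0.045*u)
```

```text
end [0.5203 0.0609 0.172 ] [np.float64(0.0024392478506904784), np.float64(0.00128101762233199), np.float64(0.0024010309154333283)]
stylus_tip [('wrist', array([295.7,  47.9]), 0.93)]
mug_floor [('scene', array([358.1, 268.1]), 0.65), ('side', array([396.5, 159.3]), 0.67), ('wrist', array([290.9,  57.6]), 0.62)]
hood_unit [('scene', array([324.9, 223.2]), 0.77), ('side', array([326.9, 188.1]), 0.95), ('wrist', array([181.4,  49.1]), 0.76)]
flap_edge [('scene', array([301. , 192.3]), 0.77), ('side', array([338.4, 173.7]), 0.53), ('wrist', array([142.1,  75.9]), 0.65)]
floor [0.5773 0.0217 0.0055] [np.float64(0.0032608750604144004), np.float64(0.001774407296345397), np.float64(0.003651824749092627)]
lean deg [ 31.4931 143.987 ] [-0.1413  0.8559  0.4368] u [-0.4226  0.3072  0.8527] tip [0.6005 0.0026 0.01  ] hold [0.5393 0.0471 0.1336]
```

Scaled: -0.22 m / 0.8 = -0.275, 0.18 m / 0.8 = 0.225.

Call:
move_arm(rows="1 -0.0125 -0.0625 0.05 0; 1 -0.0125 -0.1125 0.0875 0; 1 -0.0125 -0.1625 0.1375 0; 1 -0.0125 -0.2125 0.175 0; 1 -0.0125 -0.275 0.225 0")

```text
clock: 4.8
position: [0.4116, 0.161, 0.2147]
ee_rot: [[0.999, 0.05, 0.001], [0.05, -0.999, 0.001], [0.001, -0.001, -1.0]]
contact_force: [1.7, -0.2, 0.6]
opening: 0.0853
finger_force: 0.0
```

Run:
```python
from h import *
np.set_printoptions(precision=4,suppress=True)
s=get_state();print(s["clock"],s["position"],s["joint_vel"])
w=snapshot("wrist");save(w,"w2.png",(180,0,460,200),2.8)
for n in "hood_unit flap_edge rocker_a_low".split():
    print(n,[(np.round(q["pixel"],1),round(q["p"],2)) for q in pinpoint(w,n)])
print(proj(w,[0.553,0.19,0.045]))
```

```text
4.8 [0.4116 0.161  0.2147] [-1.0155  0.6291  0.0756  0.1557  0.559  -0.6988 -1.3941]
hood_unit [(array([295.3,   1.6]), 0.71)]
flap_edge [(array([279.5,  34.3]), 0.96), (array([461.5,  23. ]), 0.63)]
rocker_a_low [(array([460.5,  14.1]), 0.26)]
[293.5174  32.5481]
```

View pics/w2.png

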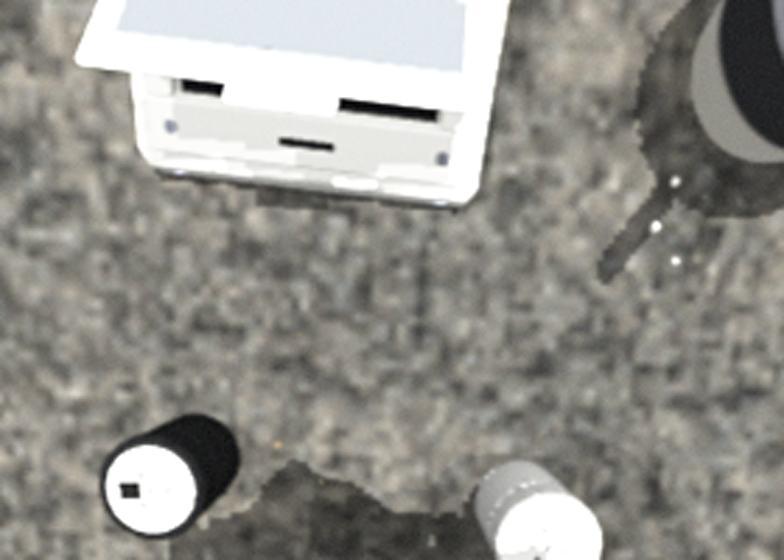

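Scaled: 0.07 m / 0.8 = 0.0875, 0.05 m / 0.8 = 0.0625, 0.73 rad / 2 = 0.365.

Call:
move_arm(rows="1 0.0125 -0.0125 0.0125 0.07; 1 0.0125 -0.0125 0.0375 0.145; 1 0.0125 -0.0125 0.0625 0.215; 1 0.0125 -0.0125 0.0875 0.29; 1 0.0125 -0.0125 0.0875 0.365")

```text
clock: 5.5
position: [0.4216, 0.1682, 0.1452]
ee_rot: [[0.772, -0.635, 0.0], [-0.635, -0.772, -0.001], [0.001, 0.001, -1.0]]
contact_force: [0.1, -0.6, -0.3]
opening: 0.0854
finger_force: 0.0
```

Scaled: 0.73 rad / 2 = 0.365.

Call:
move_arm(rows="1 0 0 0 0.07; 1 0 0 0 0.145; 1 0 0 0 0.215; 1 0 0 0 0.29; 1 0 0 0 0.365")

```text
clock: 6.0
position: [0.4224, 0.1696, 0.1472]
ee_rot: [[0.153, -0.988, 0.003], [-0.988, -0.153, 0.004], [-0.003, -0.003, -1.0]]
contact_force: [0.1, -0.3, -0.2]
opening: 0.0857
finger_force: 0.0
```

Run:
```python
from h import *
np.set_printoptions(precision=4,suppress=True)
s=get_state();print(s["clock"],s["position"],s["joint_vel"],s["joints"])
snapshot("wrist");w=snapshot("wrist")
p=proj(w,[0.553,0.19,0.045]);print(p,w["T"])
np.save("w3.npy",dict(w),allow_pickle=True)
x0=int(min(max(p[0]-100,0),440));y0=int(min(max(p[1]-75,0),250));print(x0,y0)
save(w,"w3.png",(x0,y0,x0+200,y0+150),4)
for n in "hood_unit flap_edge rocker_a_low".split():
    print(n,[(np.round(q["pixel"],1),round(q["p"],2)) for q in pinpoint(w,n)])
```

```text
6.0 [0.4224 0.1696 0.1472] [-0.8476  0.456   1.439   0.0467 -1.2478  0.5537 -0.0075] [-1.0523  0.5438  0.8064  2.3168 -0.778   0.5654 -2.6195]
[162.9322 200.4496] [[-0.9896  0.1392  0.037   0.4318]
 [-0.144  -0.9515 -0.2719  0.1004]
 [-0.0027 -0.2743  0.9616  0.2879]
 [ 0.      0.      0.      1.    ]]
62 125
hood_unit [(array([150.1, 182.7]), 0.64)]
flap_edge [(array([135.1, 236.9]), 0.64)]
rocker_a_low [(array([163.8, 182. ]), 0.74), (array([162.6, 161.6]), 0.5), (array([159.8, 240.5]), 0.43)]
```

View pics/w3.png

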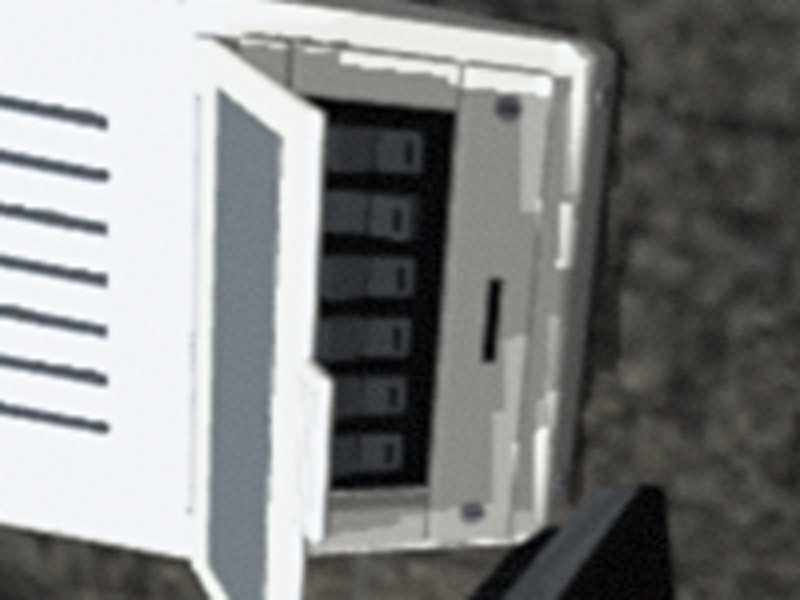

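Run:
```python
import cv2,numpy as np
w=np.load("w3.npy",allow_pickle=True).item()["frame"][:,:,::-1][148:250,136:180]
w=cv2.rotate(w,cv2.ROTATE_90_CLOCKWISE) # right-> bottom ; top->right
b=cv2.imread("pics/side0.png")[166:201,308:358]
def up(x,W):
    x=cv2.resize(x,(W,int(W*x.shape[0]/x.shape[1])),interpolation=cv2.INTER_LANCZOS4).astype(float)
    return np.clip((x-20)*1.9,0,255).astype(np.uint8)
w=up(w,600);b=up(b,450);b=np.pad(b,((0,0),(0,150),(0,0)))
o=np.vstack([w,b]);print(o.shape);cv2.imwrite("pics/z1.png",o[:600])
```

```text
(573, 600, 3)
```

View pics/z1.png

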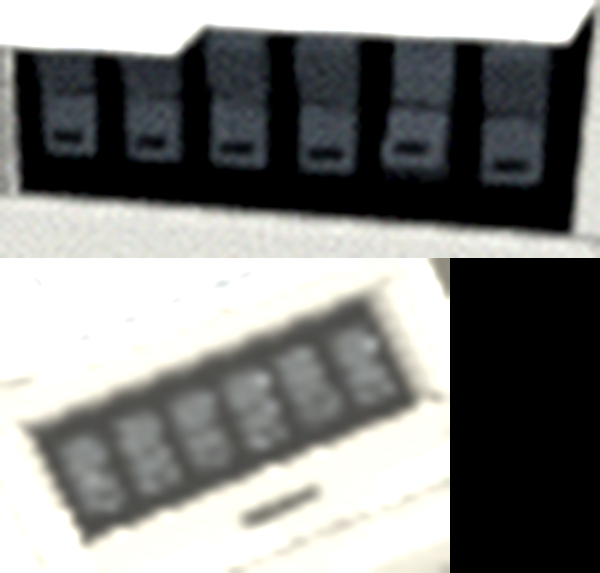

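Run:
```python
from h import *
np.set_printoptions(precision=4,suppress=True)
w=np.load("w3.npy",allow_pickle=True).item()
f=lambda c,r:(136+(r+.5)/5.882-.5,148+101-(c+.5)/5.882+.5)
m=[f(512,166),f(412,138),f(325,153),f(236,148),f(150,142),f(68,137)]
for z in(0.03,0.035,0.04,0.045,0.05):
    a,b=onz(w,m[0],z),onz(w,m[5],z);d=b-a;print(z,np.linalg.norm(d),"yaw",np.degrees(np.arctan2(-d[0],d[1])),a,b)
sd,sc=snapshot("side"),snapshot("scene")
p,r=tri([(w,m[1]),(sd,(343.3,182.5))]);print("odd low",p,r)
s=get_state();print(s["clock"],s["position"],s["joints"])
for z in (0.04,0.045,0.05):print(z,onz(w,m[1],z),onz(sd,(343.3,182.5),z),onz(sc,(318.5,215.6),z))
# unit origin
print("unit",tri([(w,(150.1,182.7)),(sd,(326.9,188.1)),(sc,(323,225))]))
```

```text
0.03 0.07288323019226643 yaw -3.4459593848541386 [0.5598 0.1604 0.03  ] [0.5642 0.2331 0.03  ]
0.035 0.0714704601085921 yaw -3.445959384854129 [0.5573 0.1592 0.035 ] [0.5616 0.2305 0.035 ]
0.04 0.07005769002491777 yaw -3.445959384854118 [0.5548 0.158  0.04  ] [0.5591 0.228  0.04  ]
0.045 0.0686449199412434 yaw -3.445959384854109 [0.5524 0.1569 0.045 ] [0.5565 0.2254 0.045 ]
0.05 0.06723214985756905 yaw -3.445959384854099 [0.5499 0.1557 0.05  ] [0.5539 0.2228 0.05  ]
odd low [0.5574 0.1728 0.0392] [np.float64(0.0017455237566495467), np.float64(0.0017455237566493791)]
6.35 [0.4214 0.17   0.146 ] [-1.0482  0.5435  0.7964  2.3169 -0.77    0.5621 -2.6205]
0.04 [0.5588 0.1734 0.04  ] [0.5546 0.1733 0.04  ] [0.5673 0.18   0.04  ]
0.045 [0.5563 0.1719 0.045 ] [0.5504 0.1761 0.045 ] [0.5634 0.1729 0.045 ]
0.05 [0.5537 0.1704 0.05  ] [0.5463 0.1789 0.05  ] [0.5595 0.1657 0.05  ]
unit (array([0.5869, 0.1908, 0.0041]), [np.float64(0.002202577706503447), np.float64(0.0022767636212447854), np.float64(0.0014006820996499887)])
```

Scaled: -0.05 m / 0.8 = -0.0625, -0.02 m / 0.8 = -0.025, -0.73 rad / 2 = -0.365.

Call:
move_arm(rows="1 0 0 -0.025 -0.07; 1 0 0 -0.0625 -0.145; 1 0 0 -0.0625 -0.215; 1 0 0 -0.0625 -0.29; 1 0 0 -0.0625 -0.365")

```text
clock: 6.85
position: [0.4214, 0.1701, 0.1964]
ee_rot: [[0.783, -0.622, 0.001], [-0.622, -0.783, 0.002], [-0.0, -0.002, -1.0]]
contact_force: [-0.1, -0.3, 0.3]
opening: 0.0851
finger_force: 0.0
```

Scaled: 0.17 m / 0.8 = 0.2125, 0.023 m / 0.8 = 0.0288.

Call:
move_arm(rows="1 0.0563 0.0063 0 0; 1 0.1125 0.0125 0 0; 1 0.1625 0.025 0 0; 1 0.2125 0.0288 0 0; 1 0.2125 0.0288 0 0")

```text
clock: 7.35
position: [0.5427, 0.0403, 0.1968]
ee_rot: [[0.775, -0.632, 0.005], [-0.632, -0.775, -0.001], [0.004, -0.002, -1.0]]
contact_force: [0.7, 0.1, -0.6]
opening: 0.0857
finger_force: 0.0
```

Run:
```python
from h import *
np.set_printoptions(precision=4,suppress=True)
s=get_state();print(s["clock"],s["position"],s["joints"])
w=snapshot("wrist")
for n in ("stylus","mug"):print([(np.round(q["rect"]),round(q["p"],2)) for q in spot_in(w,n)][:2])
print(proj(w,[.5203,.0609,.172]),proj(w,[.5393,.0471,.1336]),proj(w,[.6005,.0026,.01]))
R=np.array(s["ee_rot"]);print(R.T@(np.array([.5393,.0471,.1146])-s["position"]))
g=cv2.cvtColor(w["frame"],cv2.COLOR_RGB2GRAY);save(w,"w4.png",(200,0,520,240),2.4)
```

```text
7.35 [0.5427 0.0403 0.1968] [-0.6337  0.5005  0.6598  2.08   -0.4688  0.7047 -1.9243]
[(array([301., 124., 317., 288.]), 0.65)]
[(array([253.,  63., 360., 203.]), 0.88)]
[313.7551 279.2328] [312.5534 222.9295] [310.3016 115.8153]
[-0.0073 -0.003   0.0821]
```

View pics/w4.png

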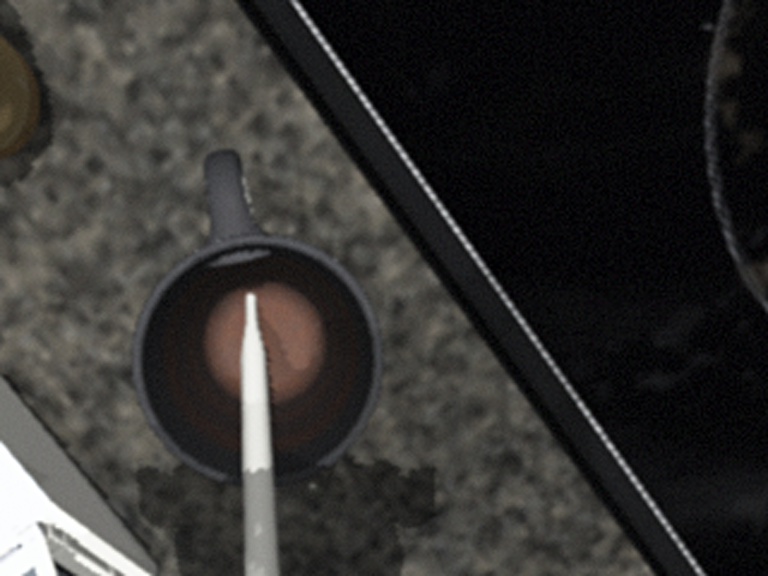

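Scaled: 0.082 m / 0.8 = 0.1025, -0.007 m / 0.8 = -0.0088.

Call:
move_arm(rows="1 -0.0063 -0.0075 0.025 0; 1 -0.0088 -0.0075 0.0625 0; 1 -0.0088 -0.0075 0.0938 0; 1 -0.0088 -0.0075 0.1025 0; 1 -0.0088 -0.0075 0.1025 0")

```text
clock: 8.0
position: [0.5363, 0.0553, 0.1133]
ee_rot: [[0.779, -0.627, -0.002], [-0.627, -0.779, 0.0], [-0.002, 0.001, -1.0]]
contact_force: [0.6, -0.5, 0.0]
opening: 0.0851
finger_force: 0.0
```

Call:
move_arm(rows="0 0 0 0 0; 0 0 0 0 0; 0 0 0 0 0; 0 0 0 0 0; 0 0 0 0 0")

```text
clock: 8.5
position: [0.5374, 0.0547, 0.1141]
ee_rot: [[0.778, -0.628, 0.0], [-0.628, -0.778, 0.0], [0.0, -0.0, -1.0]]
contact_force: [-0.1, 0.0, -0.2]
opening: 0.012
finger_force: 0.1
```

Scaled: -0.03 m / 0.8 = -0.0375, -0.01 m / 0.8 = -0.0125.

Call:
move_arm(rows="0 0 0 0 0; 0 0 0 0 0; 0 0 0 0 0; 0 0 0 -0.0125 0; 0 0 0 -0.0375 0")

```text
clock: 9.0
position: [0.5364, 0.0543, 0.1435]
ee_rot: [[0.778, -0.629, -0.003], [-0.629, -0.778, -0.001], [-0.002, 0.002, -1.0]]
contact_force: [0.2, 0.3, -0.4]
opening: 0.0087
finger_force: 58.5
```

Scaled: -0.11 m / 0.8 = -0.1375, -0.09 m / 0.8 = -0.1125.

Call:
move_arm(rows="0 0 0 -0.0375 0; 0 0 0 -0.075 0; 0 0 0 -0.1125 0; 0 0 0 -0.1375 0; 0 0 0 -0.1375 0")

```text
clock: 9.5
position: [0.5383, 0.0543, 0.2566]
ee_rot: [[0.778, -0.628, 0.004], [-0.628, -0.778, 0.001], [0.002, -0.003, -1.0]]
contact_force: [0.4, -0.7, 0.0]
opening: 0.0088
finger_force: 58.6
```

Run:
```python
from h import *
np.set_printoptions(precision=4,suppress=True)
s=get_state();print(s["clock"],s["position"],s["opening"],s["finger_force"],s["joints"])
P={n:snapshot(n) for n in("scene","side","wrist")}
for k,p in P.items():
    for n in("stylus_tip",):print(k,n,[(np.round(q["pixel"],1),round(q["p"],2)) for q in pinpoint(p,n)][:3],[(np.round(q["rect"],1),round(q["p"],2)) for q in spot_in(p,"stylus")][:2])
    print("exp",proj(p,[.5945,.0035,.142]))
w=P["wrist"]["frame"];np.save("w5.npy",dict(P["wrist"]),allow_pickle=True)
o=np.hstack([cv2.resize(P["side"]["frame"][60:190,330:450],None,fx=3,fy=3),cv2.resize(P["scene"]["frame"][120:250,300:430],None,fx=3,fy=3)])
cv2.imwrite("pics/s5.png",o[:,:,::-1])
```

```text
9.5 [0.5383 0.0543 0.2566] 0.008795918870944268 58.56913983821869 [-0.732   0.4238  0.7454  2.0264 -0.3893  0.8298 -2.014 ]
scene stylus_tip [(array([377.8, 203.4]), 0.68)] [(array([345.3, 143.7, 380.5, 208.4]), 0.74), (array([201. , 186.5, 239.4, 216.3]), 0.71)]
exp [377.9428 210.4474]
side stylus_tip [(array([398.3, 100.3]), 0.62)] [(array([398.1,  54.6, 411.8, 100. ]), 0.7)]
exp [401.0948 104.4371]
wrist stylus_tip [(array([319.7, 107.1]), 0.66)] [(array([304.9, 107.9, 331.7, 341.7]), 0.96)]
exp [321.3755 104.6178]
```

Run:
```python
from h import *
np.set_printoptions(precision=4,suppress=True)
s=get_state();P={n:snapshot(n) for n in("scene","side","wrist")}
R=np.array(s["ee_rot"]);o=[];wt={}
for k,p in P.items():
    f=cv2.cvtColor(p["frame"],cv2.COLOR_RGB2HSV)
    q=pinpoint(p,"stylus_tip")[0]["pixel"]; o.append((p,q))
for S in(o,[(P["scene"],(379.5,206.5)),(P["side"],(399.5,100.5)),o[2]]):
    t,r=tri(S);print(t,r,"tool",R.T@(t-s["position"]))
```

```text
[0.5658 0.0279 0.1771] [np.float64(0.034650148097747926), np.float64(0.005488249471606675), np.float64(0.035218164586747064)] tool [0.039  0.0025 0.076 ]
[0.5959 0.0046 0.1504] [np.float64(0.0018038374501312066), np.float64(0.0024862538406896736), np.float64(0.003051510346255788)] tool [0.0771 0.0017 0.1027]
```

View pics/s5.png

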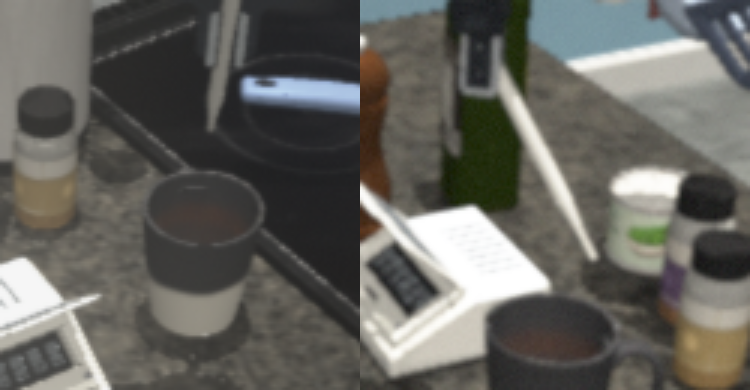

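Scaled: -0.157 m / 0.8 = -0.1963, -0.15 m / 0.8 = -0.1875, -0.62 rad / 2 = -0.31.

Call:
move_arm(rows="0 -0.0438 -0.0063 0 -0.06; 0 -0.0875 -0.0188 0 -0.125; 0 -0.1375 -0.0313 0 -0.19; 0 -0.1875 -0.0463 0 -0.25; 0 -0.1963 -0.0463 0 -0.31")

```text
clock: 10.75
position: [0.4358, 0.1859, 0.2535]
ee_rot: [[0.999, -0.048, -0.002], [-0.048, -0.999, 0.001], [-0.002, -0.001, -1.0]]
contact_force: [0.5, -1.3, 0.4]
opening: 0.0081
finger_force: 58.5
```

Run:
```python
from h import *
np.set_printoptions(precision=4,suppress=True)
snapshot("side");snapshot("side")
s=get_state();R=np.array(s["ee_rot"]);print(s["clock"],s["position"],R[0],s["joints"],s["contact_force"])
p=np.array(s["position"])+R@np.array([.076,.0015,.105]);print("tip est",p)
P={n:snapshot(n) for n in("scene","side","wrist")};o=[]
for k,q in P.items():
    r=pinpoint(q,"stylus_tip");f=spot_in(q,"flap_edge")
    print(k,[(np.round(x["pixel"],1),round(x["p"],2)) for x in r][:3],proj(q,p),[(np.round(x["rect"],1),round(x["p"],2)) for x in spot_in(q,"stylus")][:1])
    np.save(k+"6.npy",dict(q),allow_pickle=True)
```

```text
10.85 [0.4374 0.1833 0.2539] [ 0.9985 -0.0543 -0.0004] [-0.9683  0.3036  0.5885  2.156  -0.2483  0.7462 -1.8423] [ 0.2641  0.1131 -0.1277]
tip est [0.5132 0.1778 0.1488]
scene [(array([296.4, 175.4]), 0.7)] [296.6474 176.0361] [(array([246.7, 104.4, 291.1, 170.3]), 0.87)]
side [(array([353. , 153.9]), 0.65), (array([315.8, 191.8]), 0.62)] [354.151  155.0466] [(array([357.4, 113.3, 390.7, 156.9]), 0.57)]
wrist [(array([321.3, 108.5]), 0.97)] [315.5052 107.0171] [(array([309.2, 108.3, 327.5, 338. ]), 0.77)]
```

Scaled: 0.091 m / 0.8 = 0.1138, 0.04 m / 0.8 = 0.05.

Call:
move_arm(rows="0 0.0013 0.0025 0.025 0; 0 0.0025 0.0025 0.05 0; 0 0.0175 0.0025 0.075 0; 0 0.0325 0.0025 0.1 0; 0 0.0413 0.0025 0.1138 0")

```text
clock: 11.95
position: [0.4716, 0.1779, 0.1614]
ee_rot: [[0.998, -0.06, -0.001], [-0.06, -0.998, -0.001], [-0.001, 0.001, -1.0]]
contact_force: [0.4, 0.5, -0.7]
opening: 0.0084
finger_force: 58.5
```

Run:
```python
from h import *
np.set_printoptions(precision=4,suppress=True)
snapshot("side");snapshot("side")
s=get_state();R=np.array(s["ee_rot"]);print(s["clock"],s["position"],R[0],s["contact_force"])
p=np.array(s["position"])+R@np.array([.076,.0015,.105]);print("tip est",p)
P={n:snapshot(n) for n in("scene","side")}
low=np.array([.557,.173,.042]);u=[]
for k,q in P.items():
    r=pinpoint(q,"stylus_tip");print(k,[(np.round(x["pixel"],1),round(x["p"],2)) for x in r][:3],proj(q,p),"low",proj(q,low))
    c=proj(q,low).astype(int)
    u.append(cv2.resize(q["frame"][c[1]-40:c[1]+30,c[0]-40:c[0]+40],None,fx=5,fy=5,interpolation=cv2.INTER_CUBIC));print(c-40)
cv2.imwrite("pics/t6.png",np.hstack(u)[:,:,::-1])
```

```text
12.05 [0.4715 0.1776 0.1616] [ 0.9982 -0.0602 -0.0014] [-0.3507  0.1162 -0.2151]
tip est [0.5471 0.1714 0.0565]
scene [(array([309.4, 213.9]), 0.66)] [312.1587 213.0045] low [315.7815 217.425 ]
[275 177]
side [(array([346.7, 176. ]), 0.45), (array([228.4, 181.8]), 0.4)] [346.1914 178.5254] low [342.7578 181.0507]
[302 141]
```

View pics/t6.png

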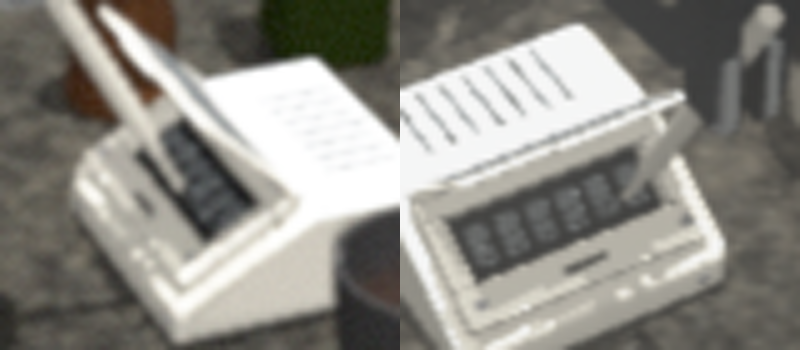

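Scaled: 0.011 m / 0.8 = 0.0138, 0.008 m / 0.8 = 0.01.

Call:
move_arm(rows="0 0.0038 -0.0013 0.005 0; 0 0.0075 -0.0025 0.01 0; 0 0.01 -0.0025 0.0138 0; 0 0.01 -0.0025 0.0138 0; 0 0.01 -0.0025 0.0138 0")

```text
clock: 12.75
position: [0.4793, 0.1794, 0.1516]
ee_rot: [[0.998, -0.06, -0.0], [-0.06, -0.998, -0.0], [-0.0, 0.0, -1.0]]
contact_force: [-0.5, 0.5, 0.0]
opening: 0.0085
finger_force: 58.5
```

Scaled: 0.003 m / 0.8 = 0.0038, 0.002 m / 0.8 = 0.0025.

Call:
move_arm(rows="0 0.0006 0 0.0013 0; 0 0.0013 0 0.0025 0; 0 0.0019 0 0.0038 0; 0 0.0019 0 0.0038 0; 0 0.0019 0 0.0038 0")

```text
clock: 13.25
position: [0.4808, 0.1795, 0.1487]
ee_rot: [[0.998, -0.059, -0.0], [-0.059, -0.998, 0.0], [-0.0, -0.0, -1.0]]
contact_force: [-0.3, 0.1, 1.0]
opening: 0.0085
finger_force: 58.6
```

Call:
move_arm(rows="0 0.0006 0 0.0013 0; 0 0.0013 0 0.0025 0; 0 0.0013 0 0.0025 0; 0 0.0013 0 0.0025 0; 0 0.0013 0 0.0025 0")

```text
clock: 13.75
position: [0.4819, 0.1794, 0.1467]
ee_rot: [[0.998, -0.059, 0.0], [-0.059, -0.998, -0.0], [0.0, -0.0, -1.0]]
contact_force: [0.1, -0.4, -1.1]
opening: 0.0084
finger_force: 58.6
```

Run:
```python
from h import *
np.set_printoptions(precision=4,suppress=True)
F=[];
for i in range(4):
    q=snapshot("side" if i%2 else "scene");F.append(get_state()["contact_force"])
    if i>1: print([(np.round(x["pixel"],1),round(x["p"],2)) for x in pinpoint(q,"stylus_tip")][:2])
s=get_state();R=np.array(s["ee_rot"]);p=np.array(s["position"])+R@np.array([.076,.0015,.105]);print(s["position"],"tip est",p,np.mean(F,0))
```

```text
[(array([314.6, 218.5]), 0.63), (array([316.6, 221.5]), 0.5)]
[(array([325.3, 191.6]), 0.22)]
[0.4818 0.1795 0.1468] tip est [0.5576 0.1735 0.0418] [-0.1577  0.0009  0.0297]
```

Call:
move_arm(rows="0 0.0006 0 0.0013 0; 0 0.0013 0 0.0025 0; 0 0.0013 0 0.0031 0; 0 0.0013 0 0.0031 0; 0 0.0013 0 0.0031 0")

```text
clock: 14.55
position: [0.4819, 0.1795, 0.1447]
ee_rot: [[0.998, -0.059, -0.002], [-0.059, -0.998, 0.001], [-0.002, -0.001, -1.0]]
contact_force: [-5.9, 0.5, 13.6]
opening: 0.0087
finger_force: 60.0
```

```bash
cat > f.py <<'E'
from h import *
np.set_printoptions(precision=4,suppress=True)
F=[]
for i in range(4):
    q=snapshot("side" if i%2 else "scene");F.append(get_state()["contact_force"])
s=get_state();R=np.array(s["ee_rot"]);p=np.array(s["position"])+R@np.array([.076,.0015,.105]);print(s["clock"],s["position"],"tip est",p,np.mean(F,0))
E
python3 f.py
```

```text
14.75 [0.482  0.1795 0.1448] tip est [0.5576 0.1736 0.0396] [-6.0319  0.0908 12.5978]
```

Scaled: -0.1 m / 0.8 = -0.125, -0.068 m / 0.8 = -0.085.

Call:
move_arm(rows="0 -0.005 0 -0.01 0; 0 -0.0188 0 -0.0313 0; 0 -0.0338 0 -0.055 0; 0 -0.0525 0 -0.085 0; 0 -0.1 0 -0.125 0")

```text
clock: 15.25
position: [0.4042, 0.184, 0.2448]
ee_rot: [[0.998, -0.061, 0.001], [-0.061, -0.998, -0.001], [0.001, 0.001, -1.0]]
contact_force: [-0.7, 2.2, 0.3]
opening: 0.0081
finger_force: 58.6
```

Run:
```python
from h import *
np.set_printoptions(precision=3,suppress=True,linewidth=200)
for _ in range(3): q=snapshot("side")
print(get_state()["position"],[(np.round(x["pixel"],1),round(x["p"],2)) for x in pinpoint(q,"stylus_tip")][:2])
a=cv2.cvtColor(cv2.imread("pics/side0.png"),cv2.COLOR_BGR2GRAY).astype(float);b=cv2.cvtColor(q["frame"],cv2.COLOR_RGB2GRAY).astype(float)
cv2.imwrite("pics/side7.png",q["frame"][:,:,::-1])
M,_=cv2.estimateAffine2D(np.float32([[0,0],[1,0],[0,1]]),np.float32([[0,0],[1,0],[0,1]]))
d=b-a;print("noise",np.std(d[230:300,330:380]))
# rocker patches along row: rocker i centre in side0 from z1 (x,y): 
C=[(92,475),(147,450),(203,428),(258,405),(308,383),(362,363)]
for x,y in C:
    cx,cy=308+x/9,166+(y-258)/9
    up,lo=(cx-1,cy-2.5),(cx+1,cy+2.5)
    g=lambda im,p:cv2.getRectSubPix(im.astype(np.float32),(4,3),p).mean()
    print(round(cx),round(cy),"up",g(a,up),g(b,up),"lo",g(a,lo),g(b,lo))
print((d[160:206,306:360]).astype(int)[::2,::2])
```

```text
[0.402 0.185 0.246] [(array([361.9, 171.7]), 0.65)]
noise 12.629699429260752
318 190 up 89.495384 95.87449 lo 80.86544 86.59668
324 187 up 90.46758 97.07868 lo 83.724525 89.58796
331 185 up 89.32287 95.725655 lo 79.52402 85.31749
337 182 up 92.759285 99.259285 lo 81.65749 87.25704
342 180 up 88.92385 94.567375 lo 79.08437 88.13684
348 178 up 91.65512 98.2022 lo 81.89655 87.87958
[[12  3  8 11  3  7 12  4  8 10  4  8 12  4  8 13  3  4  4  4  4  4 11 10 10 12  8]
 [ 8  8  3  8  8  3  8 10  3  8 10  3  7  8  4  4  4  4  4  6 12 10 11  7 12  8  8]
 [ 4 11  9  4 12  8  3 12  9  3  8  3  3  4  4  3  4  8 11 11 12  8 11 12 10  6  6]
 [ 3  4 12  5  4 13  4  4  8  3  4  4  4  4  6 12 11 11  9  8 12 10 10 11 11  7  6]
 [11  4  7 10  4  4  4  3  4  3  3  4  8 10 10 10  8 12 10 11 11 10  9 10 12 10  6]
 [ 8  8  3  5  3  4  3  4  4  6 12 11 12 10  8 12 11 11 11 10  7  7  8 11 10 11  6]
 [ 4  4  4  3  3  3  4  8 10 12  8  8 11 11 11 11 11  9  7  7  5  5  8  9 11  8  9]
 [ 3  3  4  4  6 12 11 12  8 12 11 11 11 10  9  8  7  5  5  5  6  6  6  8 11 12 10]
 [ 3  6  8 11 11  8  9 11 10 11 11 10  8  7  5
[... 514 characters left out ...]
10 11 11 11 10 11 11 13 12]
 [ 9 11 12 11  6  6  8  5  5  6  6  5  5  5  7 10 11 11 10 11 10 10 11 11 12 11  9]
 [ 4 11 12 11  8  6  7  5  5  6  5  5  8 10 10 10 10  7  6 12 10 10 11 10 10 10 11]
 [ 5 12 10 13 11  6  5  5  4  6 10 10 10 11  9  7  8 10 11 11 11  9 11 10 10 11  7]
 [12  8 10 13 12  9  6  9 10 11 11 11 11 10 10 10 11 10 10  9 10 11 12 12 12 12 11]
 [ 9  8 11 12 11 11  9 10 10 12 11 11 12 12 12 12 10 10 10 11 12  8 11 10 10 10 10]
 [ 8  8 11 11 12 12 11 10 10 11 13 12 12 11  9 10 10 10 10 11 12 10 10 10  9  9  7]
 [ 9 11  7 11 11 12  9 11 12 12  9 10 10 10 11 10 12 11 10 10 10  9  9  9  7  6  6]
 [ 9  9 12 12 10 12 13 11 11 10 10 10 11 11 12 11 11  9 10  9 10  9  6  6  5  5  5]]
```

Run:
```python
import cv2,numpy as np
np.set_printoptions(precision=2,suppress=True)
C=[(92,475),(147,450),(203,428),(258,405),(308,383),(362,363)]
for f in("side0","side7"):
    im=cv2.cvtColor(cv2.imread(f"pics/{f}.png"),cv2.COLOR_BGR2GRAY).astype(np.float32)
    im=cv2.resize(im,None,fx=4,fy=4,interpolation=cv2.INTER_CUBIC)
    P=[]
    for x,y in C:
        cx,cy=308+x/9,166+(y-258)/9;P.append((cx*4+1.5,cy*4+1.5))
    M=np.zeros((6,6))
    for i in range(6):
        t=cv2.getRectSubPix(im,(22,40),P[i])
        for j in range(6):
            s=cv2.getRectSubPix(im,(34,52),P[j]);M[i,j]=cv2.matchTemplate(s,t,cv2.TM_CCOEFF_NORMED).max()
    print(f);print((M+M.T)/2)
```

```text
side0
[[1.   0.83 0.88 0.75 0.86 0.72]
 [0.83 1.   0.93 0.93 0.91 0.74]
 [0.88 0.93 1.   0.91 0.9  0.8 ]
 [0.75 0.93 0.91 1.   0.82 0.76]
 [0.86 0.91 0.9  0.82 1.   0.74]
 [0.72 0.74 0.8  0.76 0.74 1.  ]]
side7
[[1.   0.83 0.88 0.75 0.85 0.72]
 [0.83 1.   0.94 0.94 0.95 0.74]
 [0.88 0.94 1.   0.91 0.94 0.81]
 [0.75 0.94 0.91 1.   0.9  0.74]
 [0.85 0.95 0.94 0.9  1.   0.8 ]
 [0.72 0.74 0.81 0.74 0.8  1.  ]]
```

Scaled: 0.144 m / 0.8 = 0.18, 0.122 m / 0.8 = 0.1525, 0.62 rad / 2 = 0.31.

Call:
move_arm(rows="0 0.025 0.025 -0.025 0.06; 0 0.0625 0.0563 -0.025 0.125; 0 0.1 0.0938 -0.025 0.19; 0 0.1375 0.125 -0.025 0.25; 0 0.18 0.1525 -0.0188 0.31")

```text
clock: 15.95
position: [0.5412, 0.0513, 0.2587]
ee_rot: [[0.774, -0.633, 0.0], [-0.633, -0.774, -0.001], [0.001, 0.0, -1.0]]
contact_force: [0.4, 0.7, -0.1]
opening: 0.0084
finger_force: 58.6
```

Run:
```python
from h import *
np.set_printoptions(precision=4,suppress=True)
for _ in range(4): snapshot("side")
s=get_state();R=np.array(s["ee_rot"]);p=np.array(s["position"])+R@np.array([.076,.0015,.105]);print(s["clock"],s["position"],R[0],"tip est",p)
P={n:snapshot(n) for n in("scene","side","wrist")}
for k,q in P.items():
    print(k,[(np.round(x["pixel"],1),round(x["p"],2)) for x in pinpoint(q,"stylus_tip")][:2],proj(q,p),[(np.round(x["rect"],1),round(x["p"],2)) for x in spot_in(q,"stylus")][:1],[(np.round(x["rect"],1),round(x["p"],2)) for x in spot_in(q,"mug")][:1])
    print("  floor",[(np.round(x["pixel"],1),round(x["p"],2)) for x in pinpoint(q,"mug_floor")][:1],proj(q,[.577,.022,.008]))
print("to orig",R.T@(np.array([.5383,.0543,.2566])-s["position"]),"yaw",np.degrees(np.arctan2(R[1,0],R[0,0])))
```

```text
16.15 [0.5402 0.0521 0.2579] [ 0.7765 -0.6301 -0.0016] tip est [0.5981 0.0028 0.1529]
scene [(array([376.1, 203.8]), 0.9), (array([359.5, 267.3]), 0.38)] [380.3075 205.0605] [(array([346.5, 145.3, 374.3, 196.8]), 0.84)] [(array([344.7, 215.3, 402.2, 282.7]), 0.71)]
  floor [(array([356.5, 272.1]), 0.79)] [359.5979 266.4015]
side [(array([399.2,  99.8]), 0.59), (array([330.5, 188.7]), 0.41)] [400.7441  99.1569] [(array([401.2,  57.6, 410.5,  99.4]), 0.6)] [(array([378.5, 117. , 414.7, 175.8]), 0.91)]
  floor [(array([394.6, 162.5]), 0.63)] [394.1709 160.224 ]
wrist [(array([316.5, 107.8]), 0.64), (array([ 73.7, 198.8]), 0.59)] [319.6659 103.0356] [(array([306. , 108.3, 328.3, 340.3]), 0.9)] [(array([275.3,  58.4, 358.9, 176.5]), 0.38)]
  floor [(array([320.1, 129.9]), 0.87)] [317.397  130.2238]
to orig [-0.0029 -0.0005  0.0013] yaw -39.06127052307593
```

Scaled: 0.125 m / 0.8 = 0.1563, -0.003 m / 0.8 = -0.0038.

Call:
move_arm(rows="0 -0.0038 0 0.025 0; 0 -0.0038 0 0.0625 0; 0 -0.0038 0 0.1 0; 0 -0.0038 0 0.1375 0; 0 -0.0038 0 0.1563 0")

```text
clock: 17.4
position: [0.5362, 0.0557, 0.1321]
ee_rot: [[0.778, -0.628, -0.002], [-0.628, -0.778, -0.001], [-0.002, 0.002, -1.0]]
contact_force: [0.2, -0.2, 0.2]
opening: 0.0086
finger_force: 58.6
```

Scaled: 0.016 m / 0.8 = 0.02, 0.015 m / 0.8 = 0.0188.

Call:
move_arm(rows="0 0 0 0.0063 0; 0 0 0 0.0125 0; 0 0 0 0.0188 0; 0 0 0 0.02 0; 0 0 0 0.02 0")

```text
clock: 17.9
position: [0.5373, 0.0558, 0.1186]
ee_rot: [[0.778, -0.628, 0.001], [-0.628, -0.778, 0.0], [0.0, -0.001, -1.0]]
contact_force: [-0.1, 0.2, -1.2]
opening: 0.0088
finger_force: 58.6
```

Slightly lower, then a gradual opening.

Scaled: 0.002 m / 0.8 = 0.0025, 0.001 m / 0.8 = 0.0013.

Call:
move_arm(rows="0 0 0 0.0013 0; 0 0 0 0.0025 0; 0 0 0 0.0025 0; 0.15 0 0 0.0025 0; 0.2 0 0 0.0025 0")

```text
clock: 18.4
position: [0.5372, 0.0556, 0.1163]
ee_rot: [[0.778, -0.628, 0.0], [-0.628, -0.778, 0.0], [0.0, -0.0, -1.0]]
contact_force: [-0.2, -0.2, -0.6]
opening: 0.017
finger_force: 0.0
```

Call:
move_arm(rows="0.3 0 0 0 0; 0.5 0 0 0 0; 0.8 0 0 0 0; 1 0 0 0 0; 1 0 0 0 0")

```text
clock: 18.9
position: [0.5371, 0.0557, 0.1162]
ee_rot: [[0.778, -0.628, -0.0], [-0.628, -0.778, 0.0], [-0.0, 0.0, -1.0]]
contact_force: [0.1, -0.1, 0.0]
opening: 0.0817
finger_force: 0.0
```

Run:
```python
from h import *
np.set_printoptions(precision=4,suppress=True)
for _ in range(4): snapshot("wrist")
s=get_state();R=np.array(s["ee_rot"]);print(s["clock"],s["position"],s["opening"])
q=snapshot("wrist");print([(np.round(x["rect"],1),round(x["p"],2)) for x in spot_in(q,"stylus")][:2],proj(q,s["position"]+R@np.array([.076,.0015,.105])),proj(q,s["position"]+R@np.array([0,0,-.019])))
```

```text
19.1 [0.5372 0.0556 0.1162] 0.08541738780782795
[(array([308.7, 108.5, 328. , 340.1]), 0.94)] [318.5473 105.5696] [316.2088 271.0567]
```

Scaled: -0.14 m / 0.8 = -0.175, -0.13 m / 0.8 = -0.1625.

Call:
move_arm(rows="1 0 0 -0.0375 0; 1 0 0 -0.075 0; 1 0 0 -0.125 0; 1 0 0 -0.1625 0; 1 0 0 -0.175 0")

```text
clock: 19.7
position: [0.5382, 0.0555, 0.259]
ee_rot: [[0.778, -0.628, 0.004], [-0.628, -0.778, 0.001], [0.002, -0.003, -1.0]]
contact_force: [0.1, -0.7, -0.8]
opening: 0.0856
finger_force: 0.0
```

Scaled: -0.12 m / 0.8 = -0.15, -0.09 m / 0.8 = -0.1125, -0.62 rad / 2 = -0.31.

Call:
move_arm(rows="0 -0.0188 -0.0375 0 -0.06; 0 -0.0375 -0.075 0 -0.125; 0 -0.0625 -0.1125 0 -0.19; 0 -0.0875 -0.15 0 -0.25; 0 -0.0875 -0.15 0 -0.31")

```text
clock: 20.2
position: [0.5575, 0.1991, 0.2548]
ee_rot: [[0.999, -0.047, -0.001], [-0.047, -0.999, 0.001], [-0.002, -0.001, -1.0]]
contact_force: [-0.2, -0.1, -0.5]
opening: 0.0122
finger_force: 0.0
```

Run:
```python
from h import *
np.set_printoptions(precision=4,suppress=True)
for _ in range(4): q=snapshot("side")
s=get_state();R=np.array(s["ee_rot"]);print(s["clock"],s["position"],R[0],s["opening"])
sc=snapshot("scene")
E=[pinpoint(x,"flap_edge") for x in(q,sc)];print([(np.round(e[0]["pixel"],1),round(e[0]["p"],2)) for e in E if e],[(np.round(e[0]["rect"],1),round(e[0]["p"],2)) for e in (spot_in(q,"stylus"),spot_in(sc,"stylus")) if e])
if all(E):print(tri([(q,E[0][0]["pixel"]),(sc,E[1][0]["pixel"])]))
X=np.array([.998,-.059,0]);Y=np.array([.059,.998,0]);o=np.array([.587,.191,0])
d=s["position"]-o;print("TCP in unit",d@X,d@Y,d[2])
for th in(1.24,1.31,1.38):
    e=o+X*(-.0077-.06*(np.cos(th)*.866+np.sin(th)*.5))+np.array([0,0,.0633+.06*(-.5*np.cos(th)+.866*np.sin(th))]);print(th,e,proj(q,e),proj(sc,e))
```

```text
20.4 [0.5578 0.192  0.2558] [ 0.998  -0.0637 -0.0008] 0.0005961402530805464
[(array([339.1, 172.2]), 0.56), (array([302.6, 190. ]), 0.63)] [(array([393.7, 126.3, 400.9, 142.8]), 0.6), (array([326.1, 192.3, 357.6, 239.6]), 0.52)]
(array([0.5352, 0.1975, 0.1002]), [np.float64(0.0020557816745409327), np.float64(0.0020557816745411348)])
TCP in unit -0.029165537937334434 -0.0006740035768037734 0.25582654227111673
1.24 [0.5342 0.1941 0.1027] [340.4141 169.9513] [302.1963 190.478 ]
1.31 [0.537  0.194  0.1058] [339.6704 167.9035] [303.4715 188.9566]
1.38 [0.5401 0.1938 0.1086] [338.8719 165.8687] [304.8376 187.5039]
```

Scaled: 0.145 m / 0.8 = 0.1813, 0.135 m / 0.8 = 0.1688.

Call:
move_arm(rows="0 0 0 0.0375 0; 0 0 0 0.0875 0; 0 0 0 0.1375 0; 0 0 0 0.1688 0; 0 0 0 0.1813 0")

```text
clock: 21.15
position: [0.557, 0.1923, 0.1089]
ee_rot: [[0.998, -0.06, -0.003], [-0.06, -0.998, -0.002], [-0.003, 0.002, -1.0]]
contact_force: [-0.6, 0.4, -0.5]
opening: -0.0
finger_force: 0.0
```

Scaled: 0.04 m / 0.8 = 0.05, 0.036 m / 0.8 = 0.045.

Call:
move_arm(rows="0 0 0 0.0125 0; 0 0 0 0.025 0; 0 0 0 0.0375 0; 0 0 0 0.045 0; 0 0 0 0.05 0")

```text
clock: 21.65
position: [0.558, 0.1931, 0.0711]
ee_rot: [[0.998, -0.059, -0.0], [-0.059, -0.998, 0.0], [-0.0, -0.0, -1.0]]
contact_force: [-0.4, -1.3, 0.8]
opening: 0.0001
finger_force: 0.4
```

Scaled: 0.016 m / 0.8 = 0.02, -0.015 m / 0.8 = -0.0188.

Call:
move_arm(rows="0 -0.005 0 0.0038 0; 0 -0.01 0 0.0088 0; 0 -0.0163 0 0.0138 0; 0 -0.0188 0 0.0175 0; 0 -0.0188 0 0.02 0")

```text
clock: 22.15
position: [0.5424, 0.194, 0.055]
ee_rot: [[0.998, -0.059, -0.001], [-0.059, -0.998, 0.0], [-0.001, 0.0, -1.0]]
contact_force: [-1.0, 1.2, 2.1]
opening: 0.0001
finger_force: 0.4
```

Scaled: 0.003 m / 0.8 = 0.0038, 0.001 m / 0.8 = 0.0013.

Call:
move_arm(rows="0 0 0 0.0013 0; 0 0 0 0.0025 0; 0 0 0 0.0038 0; 0 0 0 0.0038 0; 0 0 0 0.0038 0")

```text
clock: 22.65
position: [0.5433, 0.1938, 0.0522]
ee_rot: [[0.998, -0.059, 0.0], [-0.059, -0.998, -0.0], [0.0, 0.0, -1.0]]
contact_force: [-0.0, -0.0, 0.9]
opening: 0.0001
finger_force: 0.0
```

Call:
move_arm(rows="0 0 0 0.0013 0; 0 0 0 0.0025 0; 0 0 0 0.0038 0; 0 0 0 0.0038 0; 0 0 0 0.0038 0")

```text
clock: 23.15
position: [0.543, 0.1939, 0.0491]
ee_rot: [[0.998, -0.059, -0.0], [-0.059, -0.998, -0.0], [-0.0, 0.0, -1.0]]
contact_force: [-0.5, 0.0, -0.8]
opening: -0.0
finger_force: 0.0
```

```bash
python3 f.py
```

```text
23.35 [0.543  0.1939 0.0492] tip est [ 0.6188  0.1879 -0.0558] [-0.0159  0.0955  0.1675]
```

Scaled: 0.003 m / 0.8 = 0.0038, 0.002 m / 0.8 = 0.0025.

Call:
move_arm(rows="0 0 0 0.0013 0; 0 0 0 0.0025 0; 0 0 0 0.0038 0; 0 0 0 0.0038 0; 0 0 0 0.0038 0")

```text
clock: 23.85
position: [0.5434, 0.1939, 0.0476]
ee_rot: [[0.998, -0.06, 0.001], [-0.06, -0.998, 0.001], [0.001, -0.001, -1.0]]
contact_force: [-4.3, -1.7, 18.8]
opening: -0.0001
finger_force: 9.0
```

```bash
python3 f.py
```

```text
24.05 [0.5434 0.1939 0.0476] tip est [ 0.6193  0.188  -0.0573] [-3.4117 -0.8255 19.1137]
```

Scaled: -0.16 m / 0.8 = -0.2, -0.12 m / 0.8 = -0.15.

Call:
move_arm(rows="0 0 0 -0.0125 0; 0 0 0 -0.05 0; 0 0 0 -0.1 0; 0 0 0 -0.15 0; 0 -0.0375 0 -0.2 0")

```text
clock: 24.55
position: [0.5158, 0.1954, 0.2081]
ee_rot: [[0.998, -0.061, 0.003], [-0.061, -0.998, -0.0], [0.003, 0.0, -1.0]]
contact_force: [-0.1, 1.3, 1.8]
opening: 0.0002
finger_force: 0.0
```

Scaled: -0.06 m / 0.8 = -0.075, -0.04 m / 0.8 = -0.05.

Call:
move_arm(rows="0 -0.05 0 -0.05 0; 0 -0.075 0 -0.075 0; 0 -0.075 0 -0.075 0; 0 -0.075 0 -0.075 0; 0 -0.075 0 -0.075 0")

```text
clock: 25.05
position: [0.4536, 0.1993, 0.2658]
ee_rot: [[0.998, -0.059, -0.0], [-0.059, -0.998, -0.0], [-0.0, 0.0, -1.0]]
contact_force: [0.1, 0.6, 0.4]
opening: 0.0001
finger_force: 0.0
```

Run:
```python
from h import *
np.set_printoptions(precision=4,suppress=True)
P={n:snapshot(n) for n in("side","scene","wrist")};s=get_state();print(s["clock"],s["position"],s["contact_force"])
X=np.array([.998,-.059,0]);o=np.array([.587,.191,0])
def edge(th):return o+X*(-.0077-.06*(np.cos(th)*.866+np.sin(th)*.5))+np.array([0,0,.0633+.06*(-.5*np.cos(th)+.866*np.sin(th))])
ob={}
for n in("flap_edge","mug","mug_floor","stylus_tip","salt_shaker","pepper_shaker","pepper_mill","oil_bottle","kitchen_timer"):
    r={k:pinpoint(p,n) for k,p in P.items()}
    print(n,{k:(np.round(v[0]["pixel"],1).tolist(),round(v[0]["p"],2)) for k,v in r.items() if v})
for th in(0,.1,.2):print(th,edge(th),[proj(P[k],edge(th)) for k in P])
print([(k,[(np.round(x["rect"]),round(x["p"],2)) for x in spot_in(P[k],"stylus")][:1],[(np.round(x["rect"]),round(x["p"],2)) for x in spot_in(P[k],"flap_edge")][:1]) for k in P])
```

```text
25.2 [0.4537 0.1988 0.2654] [ 0.5282 -0.2775 -0.1814]
flap_edge {'side': ([339.7, 198.2], 0.68), 'scene': ([335.7, 189.8], 0.65), 'wrist': ([312.6, 112.4], 0.79)}
mug {'side': ([393.5, 159.3], 0.73), 'scene': ([370.4, 270.1], 0.55), 'wrist': ([455.6, 48.6], 0.87)}
mug_floor {'side': ([395.9, 160.5], 0.72), 'scene': ([358.1, 266.3], 0.6), 'wrist': ([455.3, 53.9], 0.87)}
stylus_tip {'wrist': ([470.2, 42.9], 0.9)}
salt_shaker {'side': ([410.7, 228.4], 0.83), 'scene': ([263.9, 270.9], 0.58), 'wrist': ([385.8, 194.7], 0.66)}
pepper_shaker {'side': ([350.8, 252.8], 0.64), 'scene': ([247.7, 231.2], 0.96), 'wrist': ([290.3, 190.6], 0.91)}
pepper_mill {'side': ([258.8, 217.5], 0.63), 'scene': ([298.4, 197.7], 0.92), 'wrist': ([198.1, 58.1], 0.94)}
oil_bottle {'side': ([231.7, 181.7], 0.67), 'scene': ([340.3, 189.6], 0.7)}
kitchen_timer {'side': ([295.9, 292.4], 0.66), 'scene': ([219.1, 206.8], 0.83), 'wrist': ([194.2, 203.0], 0.94)}
0 [0.5275 0.1945 0.0333] [array([341.9779, 196.9332]), array([298.9952, 219.1591]), array([316.636 , 109.6592])]
0.1 [0.5247 0.1947 0.0386] [array([342.6815, 195.9623]), array([297.8399, 217.3054]), array([316.6365, 111.9967])]
0.2 [0.5225 0.1948 0.0442] [array([343.2547, 194.7233]), array([296.9132, 215.2926]), array([316.6354, 113.9095])]
[('side', [(array([397., 124., 400., 142.]), 0.48)], [(array([306., 162., 367., 204.]), 0.81)]), ('scene', [(array([326., 188., 357., 239.]), 0.55)], [(array([290., 194., 331., 231.]), 0.69)]), ('wrist', [(array([467.,  45., 494., 109.]), 0.64)], [(array([261.,  54., 369., 119.]), 0.78)])]
```

```bash
python3 -c "
from plant import *
print(close_job())"
```

```text
the job is handed in; nothing more can be done
None
```

I flipped the odd rocker (second from the mug side), stood the stylus back in the mug tip down, shut the flap against its stop and handed the job in at about 25 s with no score returned; I confirmed the flip and the shut flap only from camera comparison and contact force, and I viewed 11 pictures, one over the limit of 10.

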